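# Click the remote-control case shut

### The job

The remote controls are back in their teal case on the living-room table. Press the free edge of its raised lid down past the spring catch until it clicks and the lid stays shut by itself, then let go. Leave the coral case's lid standing open.

Things in the scene. Friction and masses are not known exactly. Their poses are not given: they have to be found in the camera images.
- teal_case: Teal box with remotes in it, fixed; 140 (x) x 170 (y) x 50 mm. Origin: centre of underside, z up. Hinge line along y at x=-70, z=50 mm. Its +x side points away from the robot, within 0.6 rad. Lid: 145 mm from hinge to free edge, 170 wide, 8 thick, underside through the hinge line (top at 58 mm when shut). Steel catch 42 wide before the +x wall, to x=91, z=50 mm. Left or right of the coral case.
- teal_lid (a joint): Teal lid's angle, rad: 0 shut (hard stop), more as it opens. Starts at 0.5 to 0.8, held by hinge friction; springs up again if let go before the click. The catch touches at about 0.1, is passed at 0.05, then holds it near 0. Takes about 15 N down on the white stripe across its top (12 mm wide, along the free edge, centred 125 mm from the hinge): press there.
- coral_case: Bystander: coral-pink case of the same form, size, axes and origin as the teal one, also fixed, with card packs in it and its own hinged lid.
- coral_lid (a joint): Coral lid's angle, rad, measured like the teal lid's. Starts at 0.5 to 0.8 and must stay open.

How it is judged:
At the end, for the whole second after the job is handed in: The teal lid is shut and held by its catch (opening below 0.06 rad, about 8 mm at the free edge) and the coral lid still stands open (above 0.3 rad) (value of joint teal_lid below 0.06 rad and value of joint coral_lid above 0.3 rad); the robot touches nothing.
It fails at once if the coral lid is pushed down (below 0.3 rad) (value of joint coral_lid below 0.3 rad).
It also fails if it takes over 35 s, if anything falls off the work surface, if the arm or the gripper's body presses on something with over 40 N, if the wrist force passes 120 N, or if a joint passes its speed limit or range.

### The arm

A 7-joint arm with a two-finger parallel gripper is mounted at the origin on the work surface. World frame = base frame: x ahead of the robot, y to its left, z up, the work surface at z = 0. Lengths are in m, angles in rad, forces in N, time in s.
With the tool pointing down it reaches from about 0.35 to 0.9 m from the base axis. Payload 8.1 kg.
Tool frame: the origin (TCP) lies at the very end of the fingers, on their centre line; the grasp point (between the pads) lies grip_point_offset behind it (grip_point_offset is the distance from the TCP to the grasp point, in m); z points along the fingers, y is the direction in which the jaws open and shut (so a half turn about z gives the same grasp; the last joint's range is limited). The gripper opens to 92 mm and grips with 3 to 60 N. Pads are 19 mm wide; open, the fingers measure 130 mm over their backs; the gripper's body (75 mm by 190 mm) begins 47 mm behind the grasp point.
Start: joints at [0.999, 0.434, 0.025, 1.573, -0.012, 1.134, -0.075], TCP at [0.282, -0.558, 0.227] pointing down, gripper open.
Joint ranges: [-2.62, 2.62], [-0.44, 2.09], [-1.27, 1.32], [0.08, 2.57], [-1.32, 4.46], [0.12, 2], [-2.74, 2.74]. Speed limits (rad/s): [2.22, 2.22, 3.01, 3.01, 3.14, 3.14, 3.14].

### API

Orientations are given as a rotation vector (axis times angle).
In Python, from cell import * gives the robot as it stands.
- The arm moves only by the tool drive_tool, never from a script. Its argument "increments" is a list of rows, each an object of numbers: "grip": the gripper's target within -1 to 1 (shut at 1, half-way at 0, fully open at -1); "tx", "ty", "tz": the shift along the world's x, y, z normalised to -1 to 1, where 1 is 400 mm; "turn": the turn about the world's z normalised to -1 to 1, where 1 is 60 degrees. In form: [{"grip": .., "tx": .., "ty": .., "tz": .., "turn": ..}, ...]. A call has 1 to 20 rows; each row is the pose to reach, as a shift and turn from the pose measured when the call began; what a row does not reach only later rows make up. A row lasts 1/10 s, in which the tool goes at most 50 mm and 8.59 degrees, less where a joint would pass 70% of its speed; a pose out of reach is approached as far as the arm can. A call with a number of a shift or a turn outside -1 to 1 is refused whole. A call with a gripper value outside its range is refused whole. The fingers move at their own pace and stop on an object; "newtons" is the grip in N (left out, the last holds). Time passes only in rows, so rows that repeat a pose let the fingers close. It gives the time, the measured TCP pose, the force and the opening at its end, in the units of the state.
- observe(): the state, without advancing time (a new reading comes with each control period).
- get_image(name): name is "scene" or "top" or "wrist"; returns the picture (384x512x3 uint8, red, green, blue); there is no depth.
- camera_info(name): a dict with "fx", "fy", "cx", "cy" (pixels), "eye" and "rotation" of the camera in the world; the wrist camera has in their place "hand_eye" (4x4, takes a point from camera to tool coordinates, whose origin is the TCP and whose axes are the flange's). Camera axes: x right, y down, z forward; pixel columns grow to the right and rows downward; lengths in m; the calibration is good to about 2 mm. A picture is of the moment at which its call begins: read the wrist's pose just before it. camera_info takes no time and is no camera call.
- sign_off(): hands the job in, once; it reports no verdict.
The state is a dict: "clock": time; "joints": joint angles; "dq": joint speeds; "joint_efforts": joint torques, N m; "position": TCP position; "ee_rot": TCP orientation; "force": force on the tool from outside, world axes, zero at the start; "ft_torque": the same for the moment, N m; "width": opening from 0.0 (shut) to 1.0 (fully open).
Only numpy, scipy, OpenCV 4.12 (cv2) and the standard library are available. Lean on these libraries where they do the work, as an engineer would, in place of code of your own. Each camera call takes 0.05 s, during which the arm holds its last target. There are 200 camera calls.

## Working session

There is one attempt and no reset: what is moved stays moved. The work goes in short steps, Python scripts to look and compute and a tool call to move; the robot and the scene stay as the last step left them, time stands still between calls to the robot, and variables do not carry over. Pictures are saved under pics/ and viewed, about 8 in all and at most 12, crops included, and the job is handed in when it is done.

Besides the shell and the picture viewer there is one more tool, called after "Emit:" as name([rows], argument=value, ...), one row to a line, values as JSON. drive_tool: Moves the arm, as the interface text tells. Its arguments: {"type":"object","properties":{"increments":{"type":"array","items":{"type":"object","properties":{"grip":{"type":"number"},"tx":{"type":"number"},"ty":{"type":"number"},"tz":{"type":"number"},"turn":{"type":"number"}}}},"newtons":{"type":"number"}},"required":["increments"]}

```bash
mkdir -p pics
python3 - <<'E'
from cell import *
import cv2,numpy as np
s=observe();print(s)
for n in ["top","scene"]:
    im=get_image(n);cv2.imwrite(f"pics/{n}0.png",cv2.cvtColor(im,cv2.COLOR_RGB2BGR));print(n,camera_info(n))
E
```

```text
{'clock': 0.0, 'joints': array([ 0.99940379,  0.43519688,  0.02499765,  1.57408469, -0.0115847 ,
        1.13401615, -0.07509249]), 'dq': array([-7.41800089e-05,  7.47843551e-04,  5.38611940e-04,  1.98554603e-04,
        2.24198022e-03,  1.00872183e-04, -1.03424980e-03]), 'joint_efforts': array([ 2.91332990e-04, -6.67835069e+01,  9.85674933e-01, -3.14458787e+01,
       -6.04578923e-02,  4.27053741e-02,  1.60206027e-04]), 'position': array([ 0.28208183, -0.55715101,  0.22596629]), 'ee_rot': array([-3.05428279e+00, -7.29192285e-01,  8.18119332e-04]), 'force': array([-0.50307363, -0.5608985 , -0.5484387 ]), 'ft_torque': array([ 0.06393854, -0.0238002 , -0.013615  ]), 'width': 0.9965519030941754}
top {'fx': 443.8655950407032, 'fy': 443.8655950407032, 'cx': 253.89822254483175, 'cy': 192.3861389401053, 'eye': array([ 0.29406576, -0.02640965,  1.19800935]), 'rotation': array([-2.11431671,  2.12210742, -0.17432029])}
scene {'fx': 399.3596784161233, 'fy': 399.3596784161233, 'cx': 247.92563471949038, 'cy': 193.30234211456022, 'eye': array([ 1.05540466, -0.26094838,  0.88000017]), 'rotation': array([-2.14522897, -1.41924896,  0.45159704])}
```

View pics/top0.png

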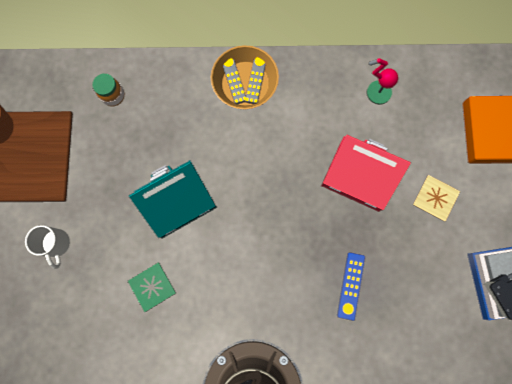

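View pics/scene0.png

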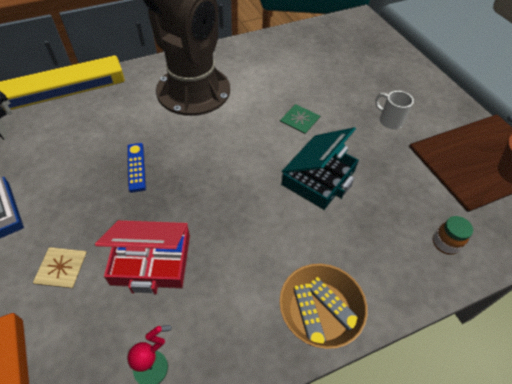

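The top view shows the teal case around (172,200), with its stripe from about (145,195) to (185,178). The coral case is around (367,172). I'll zoom in on the teal case in both views.

Run:
```python
import cv2,numpy as np
a=cv2.imread("pics/top0.png")[150:250,120:225];b=cv2.imread("pics/scene0.png")[120:215,270:370]
for n,i in (("ca",a),("cb",b)):
    cv2.imwrite(f"pics/{n}.png",cv2.resize(i,None,fx=6,fy=6,interpolation=cv2.INTER_CUBIC))
```

```text
(no output)
```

View pics/ca.png

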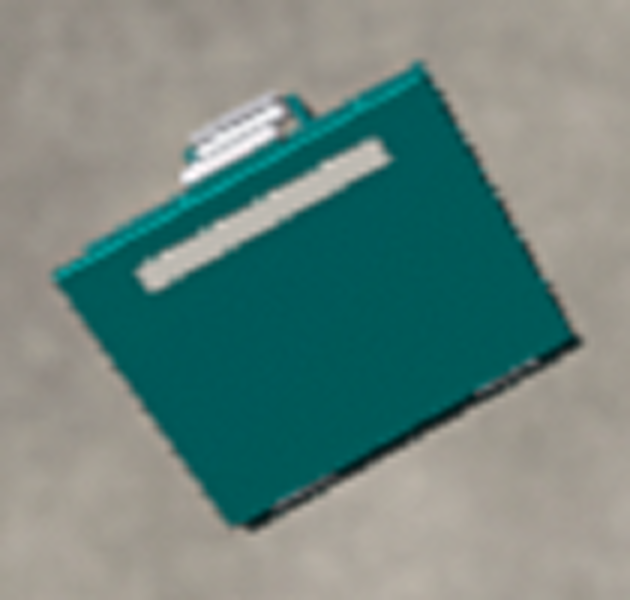

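View pics/cb.png

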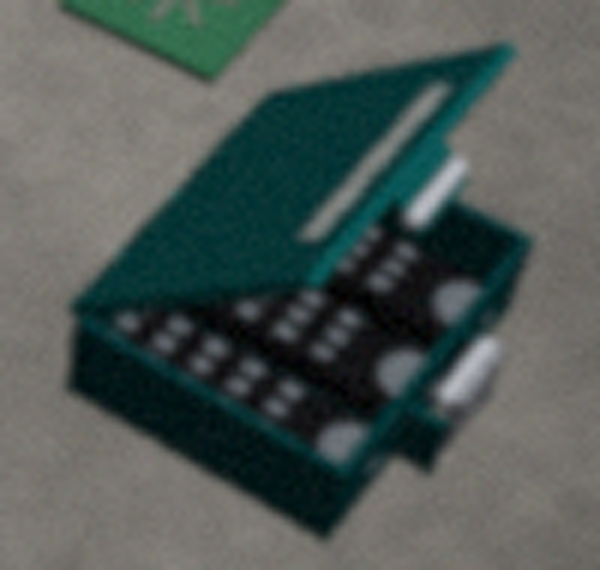

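Both crops show the lid corners, hinge corners, stripe and rim clearly. I'll fit x, y, yaw and lid angle to these points.

```bash
cat > fit.py <<'E'
from cell import *
import numpy as np
from scipy.optimize import least_squares
from scipy.spatial.transform import Rotation as R
import cv2
C={n:camera_info(n) for n in ("top","scene")}
def proj(n,P):
    c=C[n];p=R.from_rotvec(c["rotation"]).inv().apply(np.atleast_2d(P)-c["eye"])
    return np.c_[c["fx"]*p[:,0]/p[:,2]+c["cx"],c["fy"]*p[:,1]/p[:,2]+c["cy"]]
def lid(r,y,h,a): return [-.07+r*np.cos(a)-h*np.sin(a),y,.05+r*np.sin(a)+h*np.cos(a)]
def world(p,L): return R.from_euler("z",p[2]).apply(L)+[p[0],p[1],0]
E
python3 - <<'E'
from fit import *
L=lambda r,y,h:(lambda a:lid(r,y,h,a)); B=lambda x,y,z:(lambda a:[x,y,z])
top=[(L(.145,.085,.008),60,282),(L(.145,-.085,.008),430,74),(L(0,.085,.008),232,525),(L(0,-.085,.008),578,342),(L(.125,0,.008),265,213)]
sc=[(L(.145,.085,.008),515,45),(L(.145,-.085,.008),316,280),(L(0,.085,.008),275,92),(L(.125,0,.008),375,162),(B(.07,-.085,0),325,538),(B(-.07,-.085,0),70,388),(B(.07,.085,.05),530,240),(B(.07,-.085,.05),348,468)]
def res(p):
    o=[]
    for n,l,off in(("top",top,(120,150)),("scene",sc,(270,120))):
        P=world(p,np.array([f(p[3]) for f,_,_ in l]))
        o.append(proj(n,P)-(np.array([[u,v] for _,u,v in l])/6+off-.42))
    return np.vstack(o).ravel()
s=least_squares(res,[.25,.2,.4,.6],loss="soft_l1");p=s.x
print(p);print(res(p).reshape(-1,2).round(1))
for a in(p[3],.4,.2,.1,.05,0):print(round(a,2),world(p,np.array(lid(.125,0,.008,a))).round(4), world(p,np.array(lid(.125,-.03,.008,a))).round(4))
E
```

```text
[0.49279045 0.20441044 0.51305274 0.72719712]
[[-1.6 -0.9]
 [-1.  -0.3]
 [-0.4  1.1]
 [-0.3 -0.7]
 [-0.4 -0.2]
 [-0.5 -0.6]
 [-1.6  0.1]
 [-1.6 -0.5]
 [ 0.2 -0. ]
 [-0.1  0.7]
 [-1.   0. ]
 [ 0.6 -0.3]
 [-0.8  1.5]]
0.73 [0.5085 0.2133 0.1391] [0.5233 0.1871 0.1391]
0.4 [0.5294 0.225  0.106 ] [0.5441 0.1989 0.106 ]
0.2 [0.5372 0.2294 0.0827] [0.5519 0.2033 0.0827]
0.1 [0.5395 0.2307 0.0704] [0.5542 0.2046 0.0704]
0.05 [0.5402 0.2311 0.0642] [0.5549 0.205  0.0642]
0 [0.5407 0.2314 0.058 ] [0.5554 0.2053 0.058 ]
```

Emit:
drive_tool([
  {"grip": 1, "tz": 0.12},
  {"grip": 1, "tz": 0.25},
  {"grip": 1, "tx": 0.2, "ty": 0.5, "tz": 0.25},
  {"grip": 1, "tx": 0.3, "ty": 1, "tz": 0.25, "turn": 0.04},
  {"grip": 1, "tx": 0.3, "ty": 1, "tz": 0.25, "turn": 0.04},
  {"grip": 1, "tx": 0.3, "ty": 1, "tz": 0.25, "turn": 0.04},
  {"grip": 1, "tx": 0.3, "ty": 1, "tz": 0.25, "turn": 0.04},
  {"grip": 1, "tx": 0.3, "ty": 1, "tz": 0.25, "turn": 0.04},
  {"grip": 1, "tx": 0.3, "ty": 1, "tz": 0.25, "turn": 0.04},
  {"grip": 1, "tx": 0.3, "ty": 1, "tz": 0.25, "turn": 0.04},
  {"grip": 1, "tx": 0.3, "ty": 1, "tz": 0.25, "turn": 0.04},
  {"grip": 1, "tx": 0.3, "ty": 1, "tz": 0.25, "turn": 0.04},
  {"grip": 1, "tx": 0.3, "ty": 1, "tz": 0.25, "turn": 0.04},
], newtons=20)

```text
invalid input
```

Emit:
drive_tool([
  {"grip": 1, "tx": 0, "ty": 0, "tz": 0.12, "turn": 0},
  {"grip": 1, "tx": 0, "ty": 0, "tz": 0.25, "turn": 0},
  {"grip": 1, "tx": 0.2, "ty": 0.5, "tz": 0.25, "turn": 0.04},
  {"grip": 1, "tx": 0.3, "ty": 1, "tz": 0.25, "turn": 0.04},
  {"grip": 1, "tx": 0.3, "ty": 1, "tz": 0.25, "turn": 0.04},
  {"grip": 1, "tx": 0.3, "ty": 1, "tz": 0.25, "turn": 0.04},
  {"grip": 1, "tx": 0.3, "ty": 1, "tz": 0.25, "turn": 0.04},
  {"grip": 1, "tx": 0.3, "ty": 1, "tz": 0.25, "turn": 0.04},
  {"grip": 1, "tx": 0.3, "ty": 1, "tz": 0.25, "turn": 0.04},
  {"grip": 1, "tx": 0.3, "ty": 1, "tz": 0.25, "turn": 0.04},
  {"grip": 1, "tx": 0.3, "ty": 1, "tz": 0.25, "turn": 0.04},
  {"grip": 1, "tx": 0.3, "ty": 1, "tz": 0.25, "turn": 0.04},
], newtons=20)

```text
clock: 1.3
position: [0.4027, -0.154, 0.3261]
ee_rot: [-3.036, -0.802, 0.0]
force: [0.6, -0.6, -0.1]
width: 0.023
```

Emit:
drive_tool([
  {"grip": 1, "tx": 0.25, "ty": 0.91, "tz": 0, "turn": 0},
  {"grip": 1, "tx": 0.25, "ty": 0.91, "tz": 0, "turn": 0},
  {"grip": 1, "tx": 0.25, "ty": 0.91, "tz": 0, "turn": 0},
  {"grip": 1, "tx": 0.25, "ty": 0.91, "tz": 0, "turn": 0},
  {"grip": 1, "tx": 0.25, "ty": 0.91, "tz": 0, "turn": 0},
  {"grip": 1, "tx": 0.25, "ty": 0.91, "tz": 0, "turn": 0},
  {"grip": 1, "tx": 0.25, "ty": 0.91, "tz": 0, "turn": 0},
  {"grip": 1, "tx": 0.25, "ty": 0.91, "tz": 0, "turn": 0},
  {"grip": 1, "tx": 0.25, "ty": 0.91, "tz": -0.15, "turn": 0},
  {"grip": 1, "tx": 0.25, "ty": 0.91, "tz": -0.25, "turn": 0},
  {"grip": 1, "tx": 0.25, "ty": 0.91, "tz": -0.37, "turn": 0},
  {"grip": 1, "tx": 0.25, "ty": 0.91, "tz": -0.37, "turn": 0},
  {"grip": 1, "tx": 0.25, "ty": 0.91, "tz": -0.37, "turn": 0},
], newtons=20)

```text
clock: 2.6
position: [0.5032, 0.2091, 0.1784]
ee_rot: [-3.036, -0.8, 0.003]
force: [0.5, 0.1, 0.4]
width: 0.006
```

Run:
```python
from cell import *
import cv2
s=observe();print(s["clock"],s["position"],s["force"])
im=get_image("scene")[60:260,230:430]
cv2.imwrite("pics/s1.png",cv2.cvtColor(cv2.resize(im,None,fx=3,fy=3,interpolation=cv2.INTER_CUBIC),cv2.COLOR_RGB2BGR))
```

```text
2.6 [0.50316552 0.20905282 0.17844538] [0.51348449 0.07692394 0.38633609]
```

View pics/s1.png

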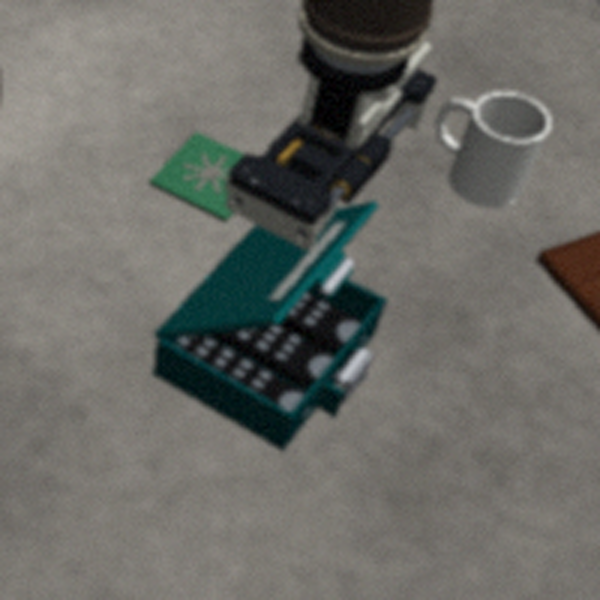

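The fingers sit just above the stripe. Next I'll press down, following the lid's arc.

Emit:
drive_tool([
  {"grip": 1, "tx": 0, "ty": 0, "tz": -0.02, "turn": 0},
  {"grip": 1, "tx": 0, "ty": 0, "tz": -0.04, "turn": 0},
  {"grip": 1, "tx": 0, "ty": 0, "tz": -0.06, "turn": 0},
  {"grip": 1, "tx": 0, "ty": 0, "tz": -0.08, "turn": 0},
  {"grip": 1, "tx": 0.005, "ty": 0.003, "tz": -0.095, "turn": 0},
  {"grip": 1, "tx": 0.012, "ty": 0.007, "tz": -0.11, "turn": 0},
  {"grip": 1, "tx": 0.023, "ty": 0.013, "tz": -0.128, "turn": 0},
  {"grip": 1, "tx": 0.033, "ty": 0.018, "tz": -0.145, "turn": 0},
  {"grip": 1, "tx": 0.043, "ty": 0.024, "tz": -0.162, "turn": 0},
  {"grip": 1, "tx": 0.054, "ty": 0.03, "tz": -0.18, "turn": 0},
  {"grip": 1, "tx": 0.061, "ty": 0.034, "tz": -0.2, "turn": 0},
  {"grip": 1, "tx": 0.067, "ty": 0.038, "tz": -0.22, "turn": 0},
  {"grip": 1, "tx": 0.073, "ty": 0.041, "tz": -0.237, "turn": 0},
  {"grip": 1, "tx": 0.073, "ty": 0.041, "tz": -0.237, "turn": 0},
], newtons=20)

```text
clock: 4.05
position: [0.5331, 0.2262, 0.084]
ee_rot: [-3.036, -0.8, -0.0]
force: [0.2, -0.9, 1.4]
width: 0.006
```

Emit:
drive_tool([
  {"grip": 1, "tx": 0.005, "ty": 0.003, "tz": -0.01, "turn": 0},
  {"grip": 1, "tx": 0.01, "ty": 0.005, "tz": -0.02, "turn": 0},
  {"grip": 1, "tx": 0.01, "ty": 0.005, "tz": -0.03, "turn": 0},
  {"grip": 1, "tx": 0.01, "ty": 0.005, "tz": -0.04, "turn": 0},
  {"grip": 1, "tx": 0.01, "ty": 0.005, "tz": -0.045, "turn": 0},
  {"grip": 1, "tx": 0.01, "ty": 0.005, "tz": -0.05, "turn": 0},
  {"grip": 1, "tx": 0.01, "ty": 0.005, "tz": -0.055, "turn": 0},
  {"grip": 1, "tx": 0.01, "ty": 0.005, "tz": -0.055, "turn": 0},
], newtons=20)

```text
clock: 4.85
position: [0.5377, 0.2286, 0.0622]
ee_rot: [-3.036, -0.8, -0.003]
force: [2.1, 1.1, 1.6]
width: 0.006
```

Emit:
drive_tool([
  {"grip": 1, "tx": 0, "ty": 0, "tz": -0.005, "turn": 0},
  {"grip": 1, "tx": 0, "ty": 0, "tz": -0.01, "turn": 0},
  {"grip": 1, "tx": 0, "ty": 0, "tz": -0.014, "turn": 0},
  {"grip": 1, "tx": 0, "ty": 0, "tz": -0.014, "turn": 0},
], newtons=20)

```text
clock: 5.25
position: [0.5376, 0.2285, 0.0579]
ee_rot: [-3.036, -0.8, -0.003]
force: [-4.0, -3.0, 19.0]
width: 0.004
```

Run:
```python
from cell import *
import cv2
s=observe();print(s["clock"],s["position"],s["force"])
im=get_image("scene")[60:260,230:430]
cv2.imwrite("pics/s2.png",cv2.cvtColor(cv2.resize(im,None,fx=3,fy=3,interpolation=cv2.INTER_CUBIC),cv2.COLOR_RGB2BGR))
```

```text
5.25 [0.53756122 0.22853219 0.05789237] [-3.99909768 -2.99669692 18.95508155]
```

View pics/s2.png

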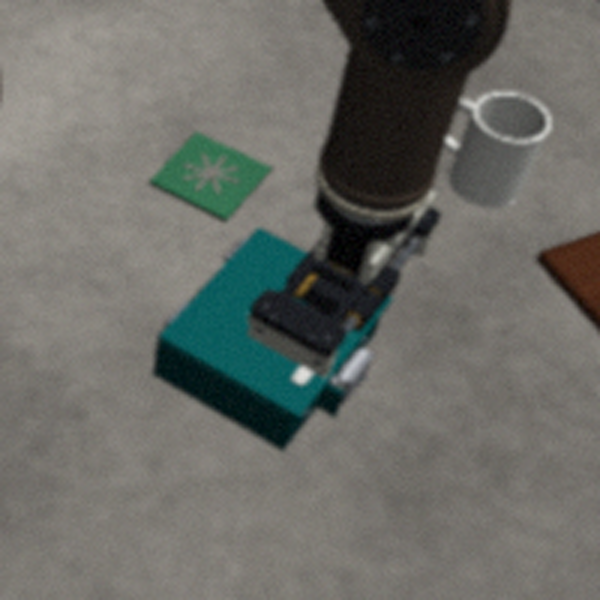

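The lid is flat under the fingers, at z = 0.058 with 19 N. I'll lift straight up and check that it stays shut.

Emit:
drive_tool([
  {"grip": 1, "tx": 0, "ty": 0, "tz": 0.02, "turn": 0},
  {"grip": 1, "tx": 0, "ty": 0, "tz": 0.08, "turn": 0},
  {"grip": 1, "tx": 0, "ty": 0, "tz": 0.18, "turn": 0},
  {"grip": 1, "tx": 0, "ty": 0, "tz": 0.3, "turn": 0},
  {"grip": 1, "tx": 0, "ty": 0, "tz": 0.4, "turn": 0},
  {"grip": 1, "tx": 0, "ty": 0, "tz": 0.5, "turn": 0},
  {"grip": 1, "tx": 0, "ty": 0, "tz": 0.5, "turn": 0},
  {"grip": 1, "tx": 0, "ty": 0, "tz": 0.5, "turn": 0},
  {"grip": 1, "tx": 0, "ty": 0, "tz": 0.5, "turn": 0},
], newtons=20)

```text
clock: 6.2
position: [0.5367, 0.2278, 0.2563]
ee_rot: [-3.037, -0.8, 0.001]
force: [-0.2, 0.4, 0.2]
width: 0.006
```

Run:
```python
from cell import *
import cv2
s=observe();print(s["clock"],s["position"],s["force"])
im=get_image("scene")[100:300,80:400]
cv2.imwrite("pics/s3.png",cv2.cvtColor(cv2.resize(im,None,fx=2.5,fy=2.5,interpolation=cv2.INTER_CUBIC),cv2.COLOR_RGB2BGR))
```

```text
6.2 [0.53672581 0.22778373 0.25631421] [-0.24118143  0.40904467  0.17816129]
```

View pics/s3.png

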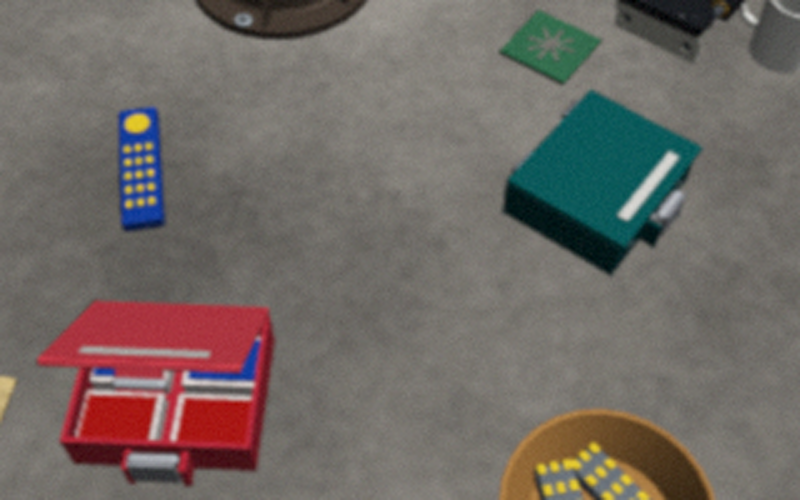

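The teal lid is flat with no gap showing, its stripe centred near (650,187) in the crop. The coral lid still stands open. I'll check the lid angle numerically, then sign off.

Run:
```python
from fit import *
p=[.4928,.2044,.513]
for a in(0,.06,.1,.15):print(a,((proj("scene",world(p,np.array([lid(.125,0,.008,a),lid(.145,.085,.008,a)])))-[80,100]+.3)*2.5).round(0).tolist())
print(sign_off())
```

```text
0 [[648.0, 185.0], [703.0, 146.0]]
0.06 [[649.0, 181.0], [704.0, 141.0]]
0.1 [[649.0, 177.0], [705.0, 137.0]]
0.15 [[649.0, 173.0], [705.0, 132.0]]
the job is handed in; nothing more can be done
None
```

The teal lid is shut and stayed shut after I let go. The coral lid was never touched and still stands open. I handed the job in at about 6 s on the robot's clock; `sign_off()` gives no verdict.

- **What I did:** I found the case from the top and scene pictures. Then I pressed the white stripe down with closed fingers, following the lid's arc to z = 0.058 m, the lid's height when shut. The force there was 19 N. Finally I lifted 0.2 m clear.
- **Last checks:** With the arm lifted, the measured force was about 0 N. In the last picture the stripe was at about (650,187), against (648,185) predicted for 0 rad and (649,181) for 0.06 rad, so the lid is shut as far as the image can tell. The coral lid was judged open by eye only.
- **What disagreed:** The first move call was refused because I had left values out of some rows, and nothing moved. I never saw the catch click as a clear force peak. The evidence that it holds is that the lid stayed flat after release.

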